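# Clamp a crystal stopper in the holding jig

### The arm

A 6-joint arm with a two-finger parallel gripper is mounted at the origin on the work surface. World frame = base frame: x ahead of the robot, y to its left, z up, the work surface at z = 0. Lengths are in mm, angles in degrees, forces in N, time in s.
With the tool pointing down it reaches from about 225 to 875 mm from the base axis. Payload 3.4 kg.
Tool frame: the origin (TCP) lies midway between the tips of the shut fingers; the grasp point (between the pads) lies 19 mm behind it; z points along the fingers, y is the line along which they close (so a half turn about z gives the same grasp; the last joint's range is limited). The gripper opens to 85 mm and grips with 20 to 120 N. Pads are 22 mm wide; open, the fingers measure 114 mm over their backs; the gripper's body (76 mm by 85 mm) begins 54 mm behind the grasp point. The pads swing forward as they close: fully open they stand 13 mm farther back than shut.
Start: joints at [61.02, 15.808, 86.224, -0, 77.962, -6.933], TCP at [215.859, 532.98, 231.328] pointing down, gripper open.
Joint ranges: [-165.64, 165.64], [-43.16, 119.46], [12.63, 154.43], [-67.54, 247.53], [6.08, 155.33], [-154.97, 154.97]. Speed limits (degrees/s): [147.25, 147.25, 180, 180, 180, 180].

### API

Orientations are given as [roll, pitch, yaw] about the fixed x, y, z axes, in that order (R = Rz(yaw) Ry(pitch) Rx(roll)).
In Python, from cell import state, eyes, close_job gives the robot as it stands. The module is installed in compiled form; this text tells all that it offers.
- The arm moves only by the shell command python3 -m crank 'ROWS' [FORCE]. ROWS is JSON, a list of rows, each an object with "delta_pos": the shift along the tool's x, y, z in cm, a list of three; "roll": the turn about the tool's z in rad; "gripper": the opening, from 0 (shut) to 1 (fully open). In form: [{"delta_pos": [x, y, z], "roll": roll, "gripper": gripper}, ...]. A call has exactly 5 rows; each row shifts and turns the commanded pose from where the row before left it, along the tool's axes as they then stand; what a row does not reach is not made up. A row lasts 1/10 s, in which the tool goes at most 50 mm and 8.59 degrees, less where a joint would pass 70% of its speed; a pose out of reach is approached as far as the arm can. A call is refused whole if a number of a shift passes 5 or a number of a turn 0.15, either way. A call with a gripper value outside its range is refused whole. The fingers move at their own pace and stop on an object; FORCE is the grip in N (left out, the last holds). Time passes only in rows, so rows that do not move let the fingers close, or fill a call up. It gives the time, the measured TCP pose, the force, the opening and the grip force at its end, in the units of the state.
- state(): the state, without advancing time (a new reading comes with each control period).
- eyes.camera(name): name is "scene" or "top" or "wrist"; returns the picture (400x640x3 uint8, red, green, blue); there is no depth.
- eyes.calibration(name): a dict with "mtx" (3x3 intrinsics, pixels), "R" (3x3) and "t" (3): a world point X has camera coordinates R X + t; the wrist camera has in their place "hand_eye" (4x4, takes a point from camera to tool coordinates, whose origin is the TCP and whose axes are the flange's). Camera axes: x right, y down, z forward; pixel columns grow to the right and rows downward; lengths in mm; the calibration is good to about 2 mm. A picture is of the moment at which its call begins: read the wrist's pose just before it. calibration takes no time and is no camera call.
- close_job(): hands the job in; it is judged then, once.
The state is a dict: "time_s": time; "joint_positions": joint angles; "qvel": joint speeds; "effort": joint torques, N m; "eef_pos": TCP position; "orientation": TCP orientation; "wrist_force": force on the tool from outside, world axes, zero at the start; "wrist_torque": the same for the moment, N m; "grip_width": finger opening in mm; "gripper_force": force on a finger pad.
Only numpy, scipy, OpenCV 4.12 (cv2) and the standard library are available. Lean on these libraries where they do the work, as an engineer would, in place of code of your own. Each camera call takes 0.05 s, during which the arm holds its last target. There are 200 camera calls.

### The job

Lower the ball-headed crystal stopper gently, ball down and shank up, onto the cork seat of the open holding jig and let go of it; then swing the jaw shut around it and push the steel pin down through the lined-up holes until its collar is down on the top lug. Last, squeeze the two wooden handles firmly together with the gripper and finish holding them so, with the jaws fully shut: do not let go at the end. Do not drop the stopper or knock it against the jig, and leave the bowl, the tumbler and the dressing stone alone.

Things in the scene. Friction and masses are not known exactly. Their poses are not given: they have to be found in the camera images.
- jig: holding jig, bolted down: steel base plate 170 x 150 x 10 mm; on it two aluminium jaws (x -40 to +50 mm, each 50 deep, tops 72 mm above the bench) that meet in the jig's plane y = 0, enclosing an upright cork-lined bore of radius 28.5 mm. The -y jaw is fixed, the +y jaw swings. Lugs and handles at the -x end (towards the robot). Origin: on the bench under the bore's axis; z up
- seat (a point): where the centre of the stopper's ball lies when it rests on the cork seat ring at the bottom of the bore (ring 16 mm high, inner radius 18 mm; its top is 26 mm above the bench and this point 46 mm above the bench). Axes as the jig's
- jaw (a joint): opening angle of the swing jaw: 0 fully shut (faces meet, stop), at most 1.25 rad; opens towards the jig's +y. Stiff friction hinge (0.25 N m): stays where it is left. On top it carries a steel keeper plate (72 to 78 mm above the bench) with a half-round notch of radius 15 mm for the stopper's neck; shut, it reaches over the ball
- hinge_axis (a point): point on the upright hinge axis of the swing jaw, at handle height (48 mm above the bench), 60 mm from the bore's axis along the jig's +x. Axes as the jig's
- pin_hole (a point): centre of the pin hole's mouth in the top lug, 68 mm above the bench, 58 mm from the bore's axis along the jig's -x. Three steel lugs 34 x 30 x 12 mm lie one above the other: top (56 to 68 mm high) and bottom (26 to 38) on the fixed jaw, middle (41 to 53) on the swing jaw. Upright holes 13 mm across that line up when the jaw is shut. Axes as the jig's
- fixed_handle: cranked steel rod with wooden grip on the fixed jaw. Origin and axes coincide with the jig's
- swing_handle: the same on the swing jaw, moves with it. Origin and axes coincide with the jig's when the jaw is shut
- fixed_grip (a point): middle of the fixed handle's wooden grip: a round bar 18 mm thick, 72 mm long, lying along its x axis, its centre line 48 mm above the bench, free below. It is 128 mm from the bore's axis towards the jig's -x and 15 mm to its -y
- swing_grip (a point): middle of the swing handle's wooden grip, the same size; 188 mm from the hinge axis. When shut it lies beside the fixed one, centre lines 30 mm apart (48 mm over both, 12 mm gap)
- stopper: clear crystal decanter stopper, about 260 g: ball 54 mm across, on it a tapered shank, 22 mm thick at the neck (30 mm above the ball's centre), 18 mm at its end (66 mm above). Origin at the ball's centre, z along the shank. It stands shank up on the cork ring, ball centre 36 mm above the bench
- stopper_end (a point): centre of the end of the stopper's shank, 66 mm from the ball's centre
- stand: cork ring lying on the bench, 66 mm across, 16 mm high, inner radius 18 mm; the stopper stands on it. Origin at its underside
- pin: steel locking pin, 70 g: shank 10 mm thick, 50 mm long, tapered over its last 8 mm; collar 19 mm across, 4 mm thick; above it a round dark grip 16 mm thick, 32 mm tall. Origin: middle of the collar's underside, z up along the grip; the tip is 50 mm below. It stands upright in the wooden block, collar on the block's top
- block: wooden block 64 x 64 x 55 mm, fixed, with one hole in its top in which the pin stands. Origin at its underside
- tumbler: crystal tumbler 78 mm across, 85 mm tall. Bystander. Origin at its underside
- stone: dark grey dressing stone 150 x 25 x 25 mm lying on the bench. Bystander. Origin at its underside
- bowl: low crystal bowl 116 mm across, 46 mm tall. Bystander. Origin at its underside

How it is judged:
By the outcome, as a careful person would: the job done as asked, in the order asked, and still so for the second after the job is handed in, while the arm keeps its last pose, push and grip.
It also fails if it takes over 72 s, if anything falls off the work surface, if the arm or the gripper's body presses on something with over 40 N, if the wrist force passes 120 N, or if a joint passes its speed limit or range.

## Working session

There is one attempt and no reset: what is moved stays moved. The work goes in short steps, Python scripts to look and compute and a shell command to move; the robot and the scene stay as the last step left them, time stands still between calls to the robot, and variables do not carry over. Pictures are saved under pics/ and viewed, at most 10 in all, crops included, and the job is handed in when it is done.

```bash
mkdir -p pics; python3 - <<'E'
from cell import state, eyes
import cv2, json
for n in ("scene","top"):
    im=eyes.camera(n); cv2.imwrite(f"pics/{n}0.png",im[:,:,::-1]); c=eyes.calibration(n); print(n,c)
print(eyes.calibration("wrist")); print(state())
E
```

```text
scene {'mtx': array([[438.43718958,   0.        , 320.31197088],
       [  0.        , 438.43718958, 198.1340007 ],
       [  0.        ,   0.        ,   1.        ]]), 'R': array([[ 0.15100598,  0.98850368,  0.00759357],
       [ 0.58289801, -0.08283542, -0.80831195],
       [-0.79839032,  0.12648621, -0.58870547]]), 't': array([-124.07576694, -275.71795588, 1538.20032922])}
top {'mtx': array([[398.74249037,   0.        , 320.80244793],
       [  0.        , 398.74249037, 200.25011327],
       [  0.        ,   0.        ,   1.        ]]), 'R': array([[ 0.00426212, -0.99994046, -0.0100453 ],
       [-0.99258412, -0.00300996, -0.12152244],
       [ 0.12148497,  0.01048875, -0.99253785]]), 't': array([ 21.13843017, 623.27905334, 957.94836483])}
{'mtx': array([[302.87809098,   0.        , 322.34628999],
       [  0.        , 302.87809098, 201.06937195],
       [  0.        ,   0.        ,   1.        ]]), 'hand_eye': array([[-1.43519750e-04, -9.52734063e-01, -3.03805505e-01,
         7.88086286e+01],
       [ 9.99999706e-01, -3.65462771e-04,  6.73684707e-04,
        -4.89169981e-01],
  
[... 170 characters left out ...]
{'time_s': 0.1, 'joint_positions': array([ 6.10195095e+01,  1.58440690e+01,  8.62886252e+01, -7.06008030e-04,
        7.79638029e+01, -6.93368008e+00]), 'qvel': array([ 0.02582076, -0.15684423, -0.15678879, -0.00877724,  0.06234631,
       -0.03905243]), 'effort': array([ 3.23754524e-03, -4.17697442e+01, -2.46406996e+01, -2.61829346e-04,
        5.75316459e-03,  2.63322880e-05]), 'eef_pos': array([215.61394773, 532.51831724, 230.52094797]), 'orientation': array([-1.79904125e+02, -1.09639733e-02,  1.57953328e+02]), 'wrist_force': array([ 1.34549921, -0.41663924,  0.80189105]), 'wrist_torque': array([-0.02544148,  0.0357815 , -0.05923326]), 'gripper_force': 0.0, 'grip_width': 85.3270246870336}
```

View pics/scene0.png

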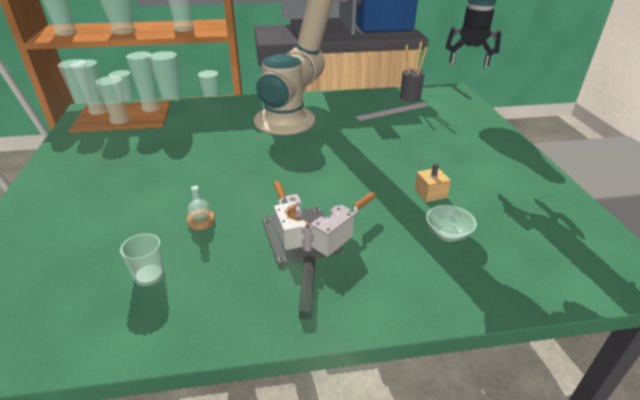

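View pics/top0.png

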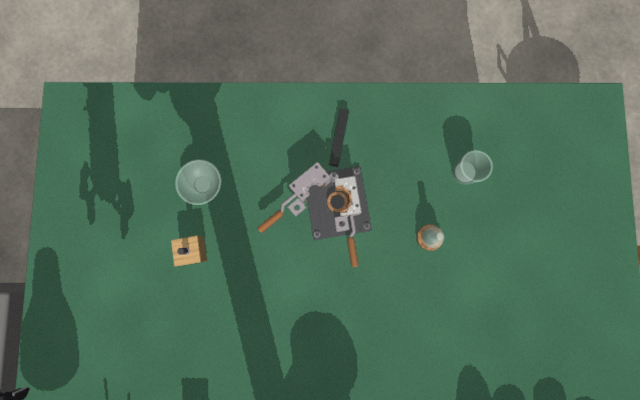

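The top view shows the jig around (339,202) with its jaw open to the left and handles at (271,221) and (352,252). The stopper is at (431,238), the pin and block at (186,251), the stone at (340,137), the bowl at (198,182) and the tumbler at (475,168).

```bash
cat > h.py <<'E'
import numpy as np, cv2
from cell import state, eyes
from scipy.spatial.transform import Rotation as Ro
def cam(n, s=None):
    c=eyes.calibration(n)
    if n!="wrist":
        return c["mtx"],c["R"],c["t"]
    s=s or state()
    T=np.eye(4);T[:3,:3]=Ro.from_euler("xyz",s["orientation"],degrees=True).as_matrix();T[:3,3]=s["eef_pos"]
    W=np.linalg.inv(T@c["hand_eye"])
    return c["mtx"],W[:3,:3],W[:3,3]
def ray(C,px):
    K,R,t=C
    d=R.T@np.linalg.solve(K,[px[0],px[1],1.]); return -R.T@t,d
def onz(C,px,z):
    o,d=ray(C,px); return o+d*(z-o[2])/d[2]
def proj(C,X):
    K,R,t=C; p=K@(R@np.asarray(X,float)+t); return p[:2]/p[2]
def blobs(im,lo,hi,amin=20):
    m=cv2.inRange(cv2.cvtColor(im,cv2.COLOR_RGB2HSV),lo,hi)
    n,l,st,ce=cv2.connectedComponentsWithStats(m)
    return [(ce[i],st[i],l==i) for i in range(1,n) if st[i][4]>=amin]
def tool(v):  # world vec mm -> tool axes cm
    return Ro.from_euler("xyz",state()["orientation"],degrees=True).as_matrix().T@np.asarray(v,float)/10
E
python3 - <<'E'
from h import *
im=cv2.imread("pics/top0.png")[:,:,::-1].copy()
C=cam("top")
for c,s,m in blobs(im,(5,90,70),(25,255,255),30): 
    ys,xs=np.nonzero(m); r=cv2.minAreaRect(np.c_[xs,ys].astype(np.float32))
    print(c.round(1),s,[np.round(v,1) for v in r], onz(C,c,48).round(1),onz(C,c,16).round(1))
for n,p,z in [("bore",(339,202),45),("pin",(183,251),91),("block",(186,251),55),("bp1",(316.5,234.5),10),("bp2",(367,227),10),("bp3",(356.5,170),10),("lug",(342,224),68),("stop",(431,238),36)]: print(n,onz(C,p,z).round(1))
c=im[150:280,245:385]; cv2.imwrite("pics/jig0.png",cv2.resize(c,None,fx=5,fy=4.5,interpolation=cv2.INTER_CUBIC)[:,:,::-1])
E
```

```text
[339.7 199.2] [327 186  25  27 289] [array([339.5, 200.4]), array([22.7, 25.8]), np.float64(40.6)] [624.8 -23.4  48. ] [628.8 -24.6  16. ]
[269.9 221.1] [258 210  25  23 195] [array([269.8, 221.2]), array([ 6.7, 29.2]), np.float64(50.7)] [569.9 148.2  48. ] [572.1 152.7  16. ]
[423.2 238. ] [417 225  20  25 147] [array([425.7, 237.6]), array([25. , 17.7]), np.float64(82.6)] [ 530.1 -226.7   48. ] [ 531.  -234.6   16. ]
[188.8 250.3] [171 236  36  30 771] [array([188.4, 250.2]), array([26.9, 32.7]), np.float64(81.9)] [497.8 345.3  48. ] [497.6 356.2  16. ]
[352.4 252. ] [348 237  10  30 192] [array([352.3, 251.8]), array([29.3,  6.6]), np.float64(80.5)] [495.3 -54.   48. ] [495.1 -56.2  16. ]
[638.6 256. ] [637 246   3  26  42] [array([638. , 258.5]), array([25.,  2.]), np.float64(90.0)] [ 488.9 -743.9   48. ] [ 488.4 -768.6   16. ]
bore [618.1 -21.8  45. ]
pin [496.3 344.3  91. ]
block [496.1 349.7  55. ]
bp1 [538.9  34.3  10. ]
bp2 [558.4 -94.2  10. ]
bp3 [705.9 -68.4  10. ]
lug [562.2 -28.1  68. ]
stop [ 530.4 -248.9   36. ]
```

View pics/jig0.png

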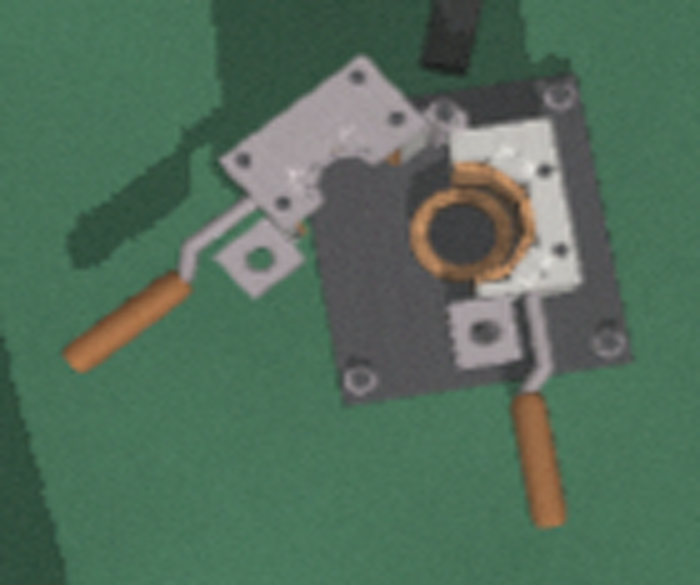

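The close crop shows the seat ring at about (337.6,201.8) in full-image pixels and the pin hole at (342,223.8). Jig yaw is about 10°. I'll move over the pin, rotating to the jig's heading, and look with the wrist camera.

```bash
R='{"delta_pos":[0,0,0],"roll":-0.14,"gripper":1}'
python3 -m crank '[{"delta_pos":[0,0,0],"roll":-0.14,"gripper":1},{"delta_pos":[0,0,0],"roll":-0.14,"gripper":1},{"delta_pos":[0,0,0],"roll":-0.14,"gripper":1},{"delta_pos":[0,0,0],"roll":-0.14,"gripper":1},{"delta_pos":[0,0,0],"roll":0,"gripper":1}]' 40
python3 -m crank '[{"delta_pos":[-3,-3,0],"roll":0,"gripper":1},{"delta_pos":[-5,-5,0],"roll":0,"gripper":1},{"delta_pos":[-5,-5,0],"roll":0,"gripper":1},{"delta_pos":[-5,-5,0],"roll":0,"gripper":1},{"delta_pos":[-3,-3,0],"roll":0,"gripper":1}]'
python3 -m crank '[{"delta_pos":[-3.5,-2.5,0],"roll":0,"gripper":1},{"delta_pos":[0,0,0],"roll":0,"gripper":1},{"delta_pos":[0,0,0],"roll":0,"gripper":1},{"delta_pos":[0,0,0],"roll":0,"gripper":1},{"delta_pos":[0,0,0],"roll":0,"gripper":1}]'
python3 - <<'E'
from h import *
s=state(); im=eyes.camera("wrist"); cv2.imwrite("pics/w_pin.png",im[:,:,::-1]); print(s["eef_pos"],s["orientation"]); np.save("w_pin.npy",s,allow_pickle=True)
print(proj(cam("wrist",s),[496,346,91]))
E
```

```text
time_s: 0.6
eef_pos: [215.7, 532.7, 230.8]
orientation: [-180.0, -0.0, -170.0]
wrist_force: [-0.3, 0.2, 0.1]
grip_width: 84.9
gripper_force: 0.0
time_s: 1.1
eef_pos: [410.0, 396.7, 231.2]
orientation: [-180.0, 0.0, -170.2]
wrist_force: [-0.4, 0.2, 0.4]
grip_width: 85.6
gripper_force: 0.0
time_s: 1.6
eef_pos: [445.8, 380.6, 231.3]
orientation: [180.0, -0.0, -169.9]
wrist_force: [0.1, 0.2, 0.1]
grip_width: 85.8
gripper_force: 0.0
[445.84294183 380.57400298 231.30768325] [ 1.79986168e+02 -3.07990099e-02 -1.69909346e+02]
[279.75306318 231.07048094]
```

View pics/w_pin.png

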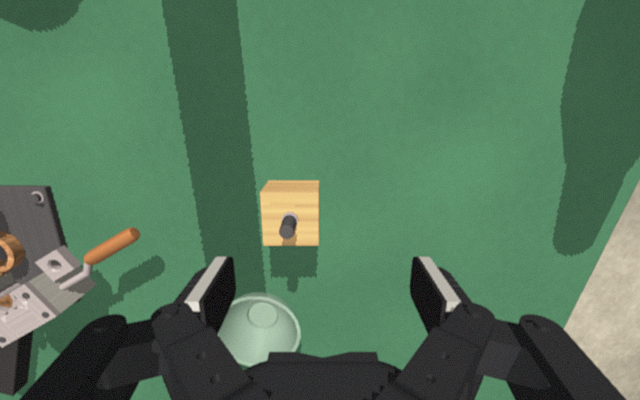

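The pin's dark grip sits on the block, with its top at about (287,231) in the wrist image. That agrees with the top-view estimate. Next is a look at the jig and stopper from above.

```bash
python3 -m crank '[{"delta_pos":[-0.2,-3,0],"roll":0,"gripper":1},{"delta_pos":[-0.3,-4.9,0],"roll":0,"gripper":1},{"delta_pos":[-0.3,-4.9,0],"roll":0,"gripper":1},{"delta_pos":[-0.3,-4.9,0],"roll":0,"gripper":1},{"delta_pos":[-0.3,-4.9,0],"roll":0,"gripper":1}]'
python3 -m crank '[{"delta_pos":[-0.3,-4.9,0],"roll":0,"gripper":1},{"delta_pos":[-0.3,-4.9,0],"roll":0,"gripper":1},{"delta_pos":[-0.3,-4.9,0],"roll":0,"gripper":1},{"delta_pos":[0,-3.8,0],"roll":0,"gripper":1},{"delta_pos":[0,0,0],"roll":0,"gripper":1}]'
cat > look.py <<'E'
import sys
from h import *
n=sys.argv[1]; s=state(); im=eyes.camera("wrist"); cv2.imwrite(f"pics/{n}.png",im[:,:,::-1]); np.save(f"{n}.npy",s,allow_pickle=True); print(s["eef_pos"].round(1),s["orientation"].round(2))
E
python3 look.py w_jig
```

```text
time_s: 2.15
eef_pos: [499.9, 159.1, 231.7]
orientation: [180.0, 0.1, -169.9]
wrist_force: [0.3, -0.1, -0.2]
grip_width: 85.6
gripper_force: 0.0
time_s: 2.65
eef_pos: [542.3, -24.5, 231.3]
orientation: [-179.9, 0.0, -170.2]
wrist_force: [0.8, 0.9, -0.4]
grip_width: 85.1
gripper_force: 0.0
[542.3 -24.5 231.3] [-1.7985e+02  3.0000e-02 -1.7020e+02]
```

View pics/w_jig.png

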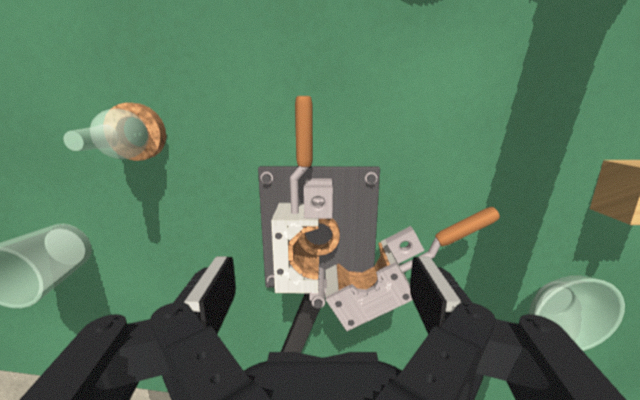

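The wrist view shows the stopper's shank end at about (75,140), the fixed grip at (305,130), the swing grip at (468,225), the pin hole at (318,200) and the seat ring at about (321,236).

```bash
python3 - <<'E'
from h import *
im=cv2.imread("pics/w_jig.png")[:,:,::-1].copy(); s=np.load("w_jig.npy",allow_pickle=True).item(); C=cam("wrist",s)
for c,st,m in blobs(im,(5,110,70),(20,255,255),150):
    ys,xs=np.nonzero(m); P=np.array([onz(C,(x,y),48)[:2] for x,y in zip(xs,ys)]); r=cv2.minAreaRect(P.astype(np.float32))
    mu=P.mean(0); e=np.linalg.svd(P-mu,full_matrices=False)[2][0]; print(c.round(1),st,"c",np.round(r[0],1),np.round(r[1],1),"yaw",np.degrees(np.arctan2(e[1],e[0])).round(2))
hs=cv2.cvtColor(im,cv2.COLOR_RGB2HSV)
c=np.c_[0,0]
for nm,(x0,y0,x1,y1) in dict(fix=(262,70,345,300),stop=(50,85,180,175)).items():
    cv2.imwrite(f"pics/c_{nm}.png",cv2.resize(im[y0:y1,x0:x1],None,fx=5 if nm=="stop" else 2.6,fy=5 if nm=="stop" else 2.6,interpolation=cv2.INTER_CUBIC)[:,:,::-1])
for n,p,z in [("hole",(318.5,200.5),68),("ring",(321,236),26),("bpL",(259,167),10),("bpR",(381,166),10),("end",(75,140),102)]: print(n,onz(C,p,z).round(1))
a=cv2.imread("pics/c_fix.png"); b=cv2.imread("pics/c_stop.png"); H=max(a.shape[0],b.shape[0]); f=lambda q:cv2.copyMakeBorder(q,0,H-q.shape[0],0,0,0)
o=np.hstack([f(a)[:, :216],f(b)[:,:580]]); print(o.shape); cv2.imwrite("pics/c_both.png",o)
E
```

```text
[303.6 130.4] [ 295   96   17   71 1096] c [495.6 -53.2] [72.2 16.4] yaw 9.44
[147.8 128.6] [ 114  103   52   57 1045] c [ 522.5 -219.8] [58.6 44.7] yaw 18.68
[618.8 190.6] [ 591  161   49   64 2232] c [501.4 308.2] [73.4 61.4] yaw 38.65
[467.7 225.7] [ 436  207   64   39 1001] c [568.7 150.5] [20.4 72.9] yaw -50.6
[310.8 249.8] [ 289  219   50   60 1475] c [623.6 -23.6] [51.9 81.3] yaw -23.79
[361.5 273.8] [337 243  52  46 779] c [647.6  42.8] [46.8 72. ] yaw -50.7
hole [561.1 -25.5  68. ]
ring [619.8 -13.   26. ]
bpL [ 549.5 -101.9   10. ]
bpR [523.   44.3  10. ]
end [ 531.6 -249.2  102. ]
(598, 796, 3)
```

View pics/c_both.png

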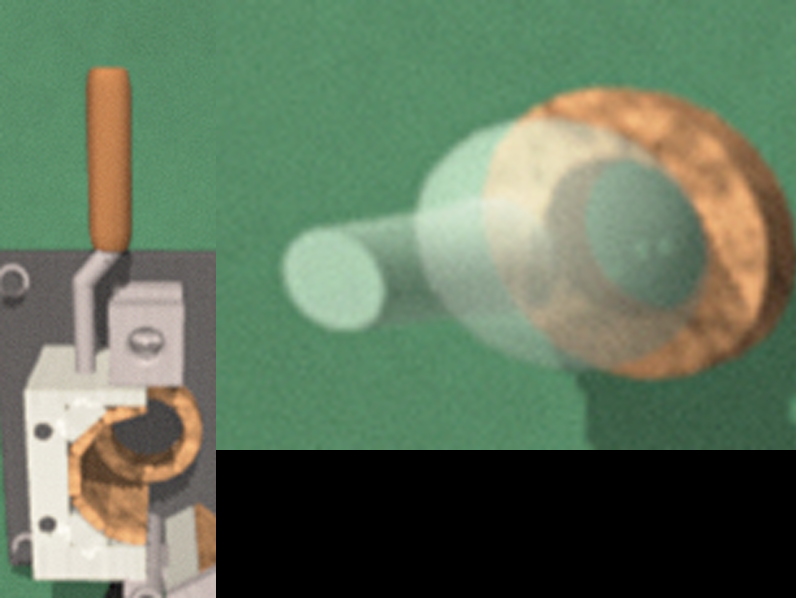

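Both views agree: jig origin is about (619,-16) at yaw 10°, the swing jaw is open about 60°, and the stopper is at about (532,-250). I'll go over the stopper.

```bash
python3 -m crank '[{"delta_pos":[1,-4.4,0.6],"roll":0,"gripper":1},{"delta_pos":[1,-4.4,0.6],"roll":0,"gripper":1},{"delta_pos":[1,-4.4,0.6],"roll":0,"gripper":1},{"delta_pos":[1,-4.4,0.6],"roll":0,"gripper":1},{"delta_pos":[1,-4.4,0.6],"roll":0,"gripper":1}]'
python3 -m crank '[{"delta_pos":[0,0,0],"roll":0,"gripper":1},{"delta_pos":[0,0,0],"roll":0,"gripper":1},{"delta_pos":[0,0,0],"roll":0,"gripper":1},{"delta_pos":[0,0,0],"roll":0,"gripper":1},{"delta_pos":[0,0,0],"roll":0,"gripper":1}]'
python3 look.py w_st
python3 - <<'E'
from h import *
im=cv2.imread("pics/w_st.png"); s=np.load("w_st.npy",allow_pickle=True).item(); C=cam("wrist",s)
p=proj(C,[532,-250,102]); print(p); x,y=int(p[0])-65,int(p[1])-75
print(x,y); cv2.imwrite("pics/c_st.png",cv2.resize(im[y:y+130,x:x+130],None,fx=4,fy=4,interpolation=cv2.INTER_CUBIC))
E
```

```text
time_s: 3.2
eef_pos: [530.8, -245.2, 201.4]
orientation: [180.0, 0.0, -169.8]
wrist_force: [1.1, -0.4, 0.2]
grip_width: 85.2
gripper_force: 0.0
time_s: 3.7
eef_pos: [530.9, -244.5, 201.7]
orientation: [180.0, 0.0, -169.8]
wrist_force: [0.8, -0.4, -0.7]
grip_width: 85.5
gripper_force: 0.0
[ 530.9 -244.5  201.7] [ 1.8000e+02  3.0000e-02 -1.6983e+02]
[315.33529269 202.75137564]
250 127
```

View pics/c_st.png

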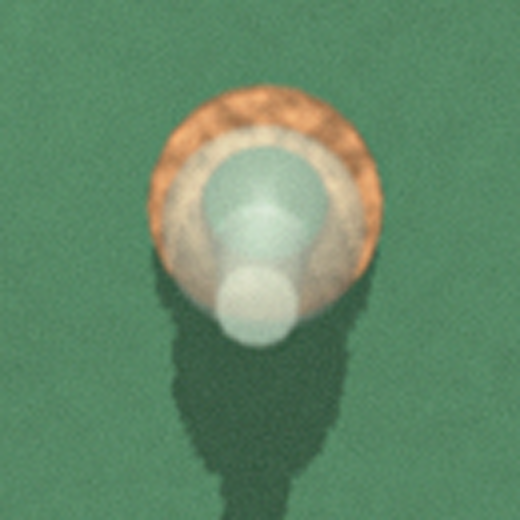

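The shank end is at wrist pixel (314.3,203.3), about 1 mm from the prediction. I'll descend and grip the shank.

```bash
python3 -m crank '[{"delta_pos":[0,-0.65,2],"roll":0,"gripper":1},{"delta_pos":[0,0,3.5],"roll":0,"gripper":1},{"delta_pos":[0,0,3.5],"roll":0,"gripper":1},{"delta_pos":[0,0,2.5],"roll":0,"gripper":0.6},{"delta_pos":[0,0,1.77],"roll":0,"gripper":0.45}]' 40
python3 -m crank '[{"delta_pos":[0,0,0],"roll":0,"gripper":0.3},{"delta_pos":[0,0,0],"roll":0,"gripper":0.2},{"delta_pos":[0,0,0],"roll":0,"gripper":0.1},{"delta_pos":[0,0,0],"roll":0,"gripper":0.0},{"delta_pos":[0,0,0],"roll":0,"gripper":0}]'
python3 -m crank '[{"delta_pos":[0,0,0],"roll":0,"gripper":0},{"delta_pos":[0,0,0],"roll":0,"gripper":0},{"delta_pos":[0,0,-0.3],"roll":0,"gripper":0},{"delta_pos":[0,0,-0.7],"roll":0,"gripper":0},{"delta_pos":[0,0,0],"roll":0,"gripper":0}]'
```

```text
time_s: 4.25
eef_pos: [530.9, -251.4, 66.7]
orientation: [179.9, -0.1, -169.9]
wrist_force: [0.1, 0.0, 0.5]
grip_width: 59.0
gripper_force: 0.0
time_s: 4.75
eef_pos: [532.3, -252.6, 69.7]
orientation: [-180.0, 0.1, -170.0]
wrist_force: [-0.8, 1.0, 2.4]
grip_width: 19.0
gripper_force: 39.3
time_s: 5.25
eef_pos: [531.9, -253.0, 79.0]
orientation: [-179.9, 0.0, -170.0]
wrist_force: [0.2, -0.7, -3.1]
grip_width: 18.9
gripper_force: 39.1
```

The stopper is gripped and lifted, with a weight reading of about 2.6 N. I'll raise it and carry it to the jig, then measure ball and bore in one wrist picture.

```bash
python3 -m crank '[{"delta_pos":[0,0,-1],"roll":0,"gripper":0},{"delta_pos":[0,0,-2.5],"roll":0,"gripper":0},{"delta_pos":[0,0,-3],"roll":0,"gripper":0},{"delta_pos":[-0.3,1,-3],"roll":0,"gripper":0},{"delta_pos":[-0.6,2,-1.5],"roll":0,"gripper":0}]'
python3 -m crank '[{"delta_pos":[-0.9,3,-0.5],"roll":0,"gripper":0},{"delta_pos":[-0.9,3,0],"roll":0,"gripper":0},{"delta_pos":[-0.9,3,0],"roll":0,"gripper":0},{"delta_pos":[-0.9,3,0],"roll":0,"gripper":0},{"delta_pos":[-0.9,3,0],"roll":0,"gripper":0}]'
python3 -m crank '[{"delta_pos":[-0.8,2.6,0],"roll":0,"gripper":0},{"delta_pos":[-0.4,1.3,0],"roll":0,"gripper":0},{"delta_pos":[-0.2,0.7,0],"roll":0,"gripper":0},{"delta_pos":[0,0,0],"roll":0,"gripper":0},{"delta_pos":[0,0,0],"roll":0,"gripper":0}]'
python3 look.py w_pre
```

```text
time_s: 5.75
eef_pos: [536.6, -223.3, 191.9]
orientation: [-179.8, 0.2, -170.1]
wrist_force: [0.3, -0.7, -3.0]
grip_width: 18.6
gripper_force: 39.4
time_s: 6.25
eef_pos: [553.3, -64.8, 194.1]
orientation: [-180.0, 0.0, -170.0]
wrist_force: [1.0, -0.0, -3.1]
grip_width: 18.5
gripper_force: 39.4
time_s: 6.75
eef_pos: [559.2, -19.2, 193.6]
orientation: [-179.9, -0.0, -170.0]
wrist_force: [-0.5, 0.3, -2.2]
grip_width: 18.6
gripper_force: 39.5
[559.2 -19.2 193.6] [-1.7995e+02 -2.0000e-02 -1.6999e+02]
```

View pics/w_pre.png

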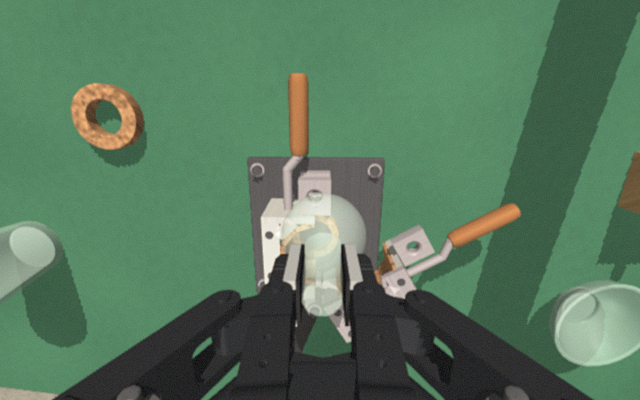

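The ball shows between the fingers, centred at about (324,236). The empty stand is at (106,116) and the pin hole at (315,196).

```bash
python3 - <<'E'
from h import *
im=cv2.imread("pics/w_pre.png")[:,:,::-1].copy(); s=np.load("w_pre.npy",allow_pickle=True).item(); C=cam("wrist",s)
p=s["eef_pos"]; print("ball pred",proj(C,p-[0,0,33.5]),"end pred",proj(C,p+[0,0,32.5]))
print("hole",onz(C,(315,196),68).round(1))
for c,st,m in blobs(im,(5,110,70),(20,255,255),300):
    ys,xs=np.nonzero(m); P=np.array([onz(C,(x,y),48)[:2] for x,y in zip(xs,ys)]); r=cv2.minAreaRect(P.astype(np.float32)); e=np.linalg.svd(P-P.mean(0),full_matrices=False)[2][0]
    print(c.round(1),"c",np.round(r[0],1),np.round(r[1],1),"yaw",np.degrees(np.arctan(e[1]/e[0])).round(2))
g=cv2.resize(im[140:330,240:400],None,fx=3.1,fy=3.1,interpolation=cv2.INTER_CUBIC); cv2.imwrite("pics/c_pre.png",g[:,:,::-1])
# plate/stand hole mask for circle of ball: edges
E
```

```text
ball pred [322.01224734 235.03391065] end pred [321.78948503 298.60719384]
hole [562.2 -25.4  68. ]
[298.2 113.5] c [495.  -53.3] [72.4 17. ] yaw 9.47
[106.1 115.8] c [ 527.1 -225.6] [57.6 63.9] yaw -75.54
[632.1 186.5] c [504.1 277.3] [63.7 19.1] yaw 22.22
[484.1 224.5] c [568.7 150.5] [21.2 73.8] yaw -50.78
```

View pics/c_pre.png

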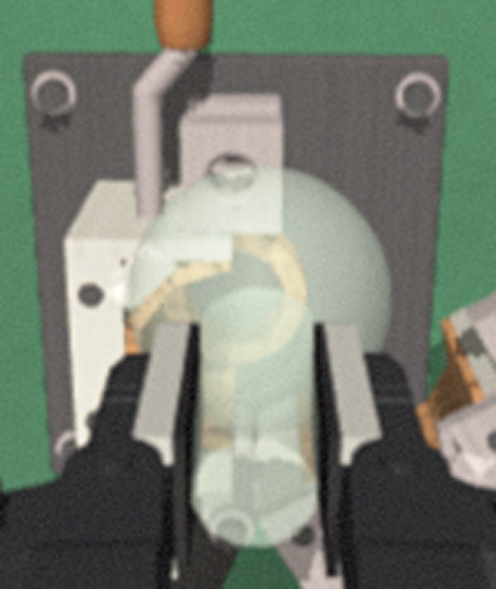

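Relative measurement: the ball sits about 1 mm ahead and 1 mm left of the nominal TCP axis in the wrist frame. The jig origin from both cameras is about (618.8,-17). I'll move over the bore.

```bash
python3 -m crank '[{"delta_pos":[-1,-0.1,0.5],"roll":0,"gripper":0},{"delta_pos":[-2,-0.2,1],"roll":0,"gripper":0},{"delta_pos":[-1.6,-0.2,1],"roll":0,"gripper":0},{"delta_pos":[-0.8,-0.1,0.7],"roll":0,"gripper":0},{"delta_pos":[-0.42,-0.1,0.4],"roll":0,"gripper":0}]'
python3 -m crank '[{"delta_pos":[0,0,0],"roll":0,"gripper":0},{"delta_pos":[0,0,0],"roll":0,"gripper":0},{"delta_pos":[0,0,0],"roll":0,"gripper":0},{"delta_pos":[0,0,0],"roll":0,"gripper":0},{"delta_pos":[0,0,0],"roll":0,"gripper":0}]'
python3 look.py w_ov; python3 - <<'E'
from h import *
for n in("top","scene"): cv2.imwrite(f"pics/{n}_ov.png",eyes.camera(n)[:,:,::-1])
s=state();print(s["eef_pos"],s["wrist_force"])
E
```

```text
time_s: 7.3
eef_pos: [618.3, -15.4, 156.2]
orientation: [180.0, -0.1, -170.0]
wrist_force: [-0.6, 0.4, -3.6]
grip_width: 18.5
gripper_force: 39.4
time_s: 7.8
eef_pos: [617.7, -14.9, 158.2]
orientation: [-180.0, 0.0, -170.0]
wrist_force: [-0.2, -0.1, -2.2]
grip_width: 18.9
gripper_force: 39.4
[617.7 -14.9 158.2] [-1.7999e+02  4.0000e-02 -1.6996e+02]
[617.7003999  -14.89587987 157.86202172] [ 0.24529418 -0.39379665 -2.61931669]
```

```bash
python3 -m crank '[{"delta_pos":[0,-0.06,1],"roll":0,"gripper":0},{"delta_pos":[0,0,1.2],"roll":0,"gripper":0},{"delta_pos":[0,0,1],"roll":0,"gripper":0},{"delta_pos":[0,0,0.8],"roll":0,"gripper":0},{"delta_pos":[0,0,0.4],"roll":0,"gripper":0}]'
python3 -m crank '[{"delta_pos":[0,0,0.2],"roll":0,"gripper":0},{"delta_pos":[0,0,0.2],"roll":0,"gripper":0},{"delta_pos":[0,0,0.2],"roll":0,"gripper":0},{"delta_pos":[0,0,0.2],"roll":0,"gripper":0},{"delta_pos":[0,0,0.2],"roll":0,"gripper":0}]'
python3 -m crank '[{"delta_pos":[0,0,0.2],"roll":0,"gripper":0},{"delta_pos":[0,0,0.2],"roll":0,"gripper":0},{"delta_pos":[0,0,0.2],"roll":0,"gripper":0},{"delta_pos":[0,0,0.2],"roll":0,"gripper":0},{"delta_pos":[0,0,0.2],"roll":0,"gripper":0}]'
```

```text
time_s: 8.45
eef_pos: [617.1, -15.4, 111.9]
orientation: [180.0, -0.1, -170.0]
wrist_force: [0.4, -0.8, -2.7]
grip_width: 18.8
gripper_force: 39.4
time_s: 8.95
eef_pos: [618.1, -15.5, 103.8]
orientation: [-180.0, 0.0, -170.0]
wrist_force: [0.2, 0.3, -1.3]
grip_width: 18.8
gripper_force: 39.4
time_s: 9.45
eef_pos: [617.9, -15.5, 93.4]
orientation: [180.0, 0.0, -170.0]
wrist_force: [0.2, -0.4, -3.2]
grip_width: 18.5
gripper_force: 39.4
```

```bash
python3 -m crank '[{"delta_pos":[0,0,0.2],"roll":0,"gripper":0},{"delta_pos":[0,0,0.2],"roll":0,"gripper":0},{"delta_pos":[0,-0.05,0.2],"roll":0,"gripper":0},{"delta_pos":[0,-0.05,0.15],"roll":0,"gripper":0},{"delta_pos":[0,0,0.15],"roll":0,"gripper":0}]'
python3 -m crank '[{"delta_pos":[0,0,0.1],"roll":0,"gripper":0},{"delta_pos":[0,0,0.1],"roll":0,"gripper":0},{"delta_pos":[0,0,0.05],"roll":0,"gripper":0},{"delta_pos":[0,0,0.05],"roll":0,"gripper":0},{"delta_pos":[0,0,0],"roll":0,"gripper":0}]'
```

```text
time_s: 9.95
eef_pos: [618.3, -16.5, 84.6]
orientation: [-180.0, 0.0, -170.0]
wrist_force: [0.4, 0.2, -2.8]
grip_width: 18.9
gripper_force: 39.5
time_s: 10.45
eef_pos: [618.2, -16.5, 81.7]
orientation: [180.0, 0.0, -170.0]
wrist_force: [0.4, 0.8, -3.0]
grip_width: 18.4
gripper_force: 39.5
```

```bash
python3 -m crank '[{"delta_pos":[0,0,0.05],"roll":0,"gripper":0},{"delta_pos":[0,0,0.05],"roll":0,"gripper":0},{"delta_pos":[0,0,0.05],"roll":0,"gripper":0},{"delta_pos":[0,0,0],"roll":0,"gripper":0},{"delta_pos":[0,0,0],"roll":0,"gripper":0}]'
python3 -m crank '[{"delta_pos":[0,0,0.05],"roll":0,"gripper":0},{"delta_pos":[0,0,0.05],"roll":0,"gripper":0},{"delta_pos":[0,0,0],"roll":0,"gripper":0},{"delta_pos":[0,0,0],"roll":0,"gripper":0},{"delta_pos":[0,0,0],"roll":0,"gripper":0}]'
```

```text
time_s: 10.95
eef_pos: [618.7, -16.5, 80.9]
orientation: [-180.0, 0.1, -170.0]
wrist_force: [1.2, 1.2, 4.9]
grip_width: 18.5
gripper_force: 40.6
time_s: 11.45
eef_pos: [619.2, -16.6, 80.6]
orientation: [-180.0, 0.2, -170.0]
wrist_force: [0.5, 0.5, 7.1]
grip_width: 18.8
gripper_force: 41.2
```

The ball is on the seat at about 7 N with almost no side force. I'll back off a touch, release and rise.

```bash
python3 -m crank '[{"delta_pos":[0,0,-0.06],"roll":0,"gripper":0},{"delta_pos":[0,0,0],"roll":0,"gripper":0.22},{"delta_pos":[0,0,0],"roll":0,"gripper":0.3},{"delta_pos":[0,0,0],"roll":0,"gripper":0.4},{"delta_pos":[0,0,0],"roll":0,"gripper":0.5}]'
python3 -m crank '[{"delta_pos":[0,0,-0.5],"roll":0,"gripper":0.5},{"delta_pos":[0,0,-1],"roll":0,"gripper":0.5},{"delta_pos":[0,0,-2.5],"roll":0,"gripper":0.5},{"delta_pos":[0,0,-3],"roll":0,"gripper":0.5},{"delta_pos":[0,0,-1],"roll":0,"gripper":0.5}]'
python3 look.py w_rel; python3 - <<'E'
from h import *
for n in("top","scene"): cv2.imwrite(f"pics/{n}_rel.png",eyes.camera(n)[:,:,::-1])
E
```

```text
time_s: 11.95
eef_pos: [617.3, -16.5, 79.0]
orientation: [180.0, -0.1, -170.0]
wrist_force: [0.1, -0.1, -0.2]
grip_width: 42.5
gripper_force: 0.0
time_s: 12.45
eef_pos: [620.1, -16.8, 163.6]
orientation: [-179.9, 0.4, -170.0]
wrist_force: [0.6, -0.1, -0.3]
grip_width: 42.6
gripper_force: 0.0
[620.1 -16.8 163.6] [-179.89    0.36 -169.96]
```

```bash
cat > arc.py <<'E'
from h import *
yaw=np.radians(9.8);u=np.array([np.cos(yaw),np.sin(yaw)]);v=np.array([-u[1],u[0]]);O=np.array([618.8,-17.2]);H=O+60*u
psi=np.radians(190);tx=np.array([np.cos(psi),np.sin(psi)]);ty=np.array([np.sin(psi),-np.cos(psi)])
def P(th,extra=0):
    c,s=np.cos(-th),np.sin(-th);Rm=np.array([[c,-s],[s,c]])
    n=Rm@v; g=H+Rm@(-188*u+15*v)
    return g+n*(9+11*abs(n@tx)+14.5*abs(n@ty)+extra),g
if __name__=="__main__":
    print("grip now",P(np.radians(60.4))[1])
    p=P(np.radians(60.4),20)[0];print("start",p); q=state()["eef_pos"][:2]; d=p-q; print("to start tool cm",(d@tx/10).round(2),(d@ty/10).round(2))
    for t in [60,54,48,42,36,30,24,18,13,9,6,4]:
        w=P(np.radians(t))[0]; d=w-p; p=w; print(t,w.round(0),(d@tx/10).round(2),(d@ty/10).round(2))
    for x,k in ((-128,"straddle"),): print(k,O+x*u)
E
python3 arc.py; python3 - <<'E'
from h import *
im=cv2.imread("pics/w_rel.png")[:,:,::-1]; C=cam("wrist",np.load("w_rel.npy",allow_pickle=True).item()); print(proj(C,[618.8,-17.2,112]))
E
```

```text
grip now [570.18614103 147.80743947]
start [605.50119071 176.81554831]
to start tool cm -2.1 19.26
60 [589. 164.] 1.87 -1.02
54 [572. 154.] 1.83 -0.67
48 [556. 142.] 1.77 -0.86
42 [541. 129.] 1.69 -1.06
36 [528. 114.] 1.58 -1.24
30 [516.  97.] 1.45 -1.42
24 [506.  80.] 1.3 -1.58
18 [498.  61.] 1.14 -1.73
13 [492.  44.] 0.8 -1.54
9 [489.  30.] 0.54 -1.29
6 [488.  20.] 0.34 -0.99
4 [487.  13.] 0.2 -0.67
straddle [492.66778899 -38.98681589]
[321.82875542 221.96034218]
```

```bash
python3 -m crank '[{"delta_pos":[-0.6,3.5,0],"roll":0,"gripper":0.5},{"delta_pos":[-0.6,4.5,0],"roll":0,"gripper":0},{"delta_pos":[-0.6,4.5,0],"roll":0,"gripper":0},{"delta_pos":[-0.6,4.5,0],"roll":0,"gripper":0},{"delta_pos":[-0.3,2.6,0],"roll":0,"gripper":0}]'
python3 -m crank '[{"delta_pos":[0,0,3],"roll":0,"gripper":0},{"delta_pos":[0,0,4],"roll":0,"gripper":0},{"delta_pos":[0,0,3.8],"roll":0,"gripper":0},{"delta_pos":[0,0,2],"roll":0,"gripper":0},{"delta_pos":[0,0,0.5],"roll":0,"gripper":0}]'
python3 arc.py|head -3
```

```text
time_s: 13.1
eef_pos: [608.8, 184.3, 157.6]
orientation: [179.9, -0.2, -169.9]
wrist_force: [0.1, -0.2, -0.3]
grip_width: -0.3
gripper_force: 0.0
time_s: 13.6
eef_pos: [606.7, 180.6, 21.9]
orientation: [180.0, -0.5, -170.0]
wrist_force: [-0.9, 0.4, 0.2]
grip_width: -0.0
gripper_force: 0.0
grip now [570.18614103 147.80743947]
start [605.50119071 176.81554831]
to start tool cm 0.18 -0.35
```

```bash
python3 -m crank '[{"delta_pos":[1.0,-0.6,-0.3],"roll":0,"gripper":0},{"delta_pos":[1.0,-0.7,0],"roll":0,"gripper":0},{"delta_pos":[0.9,-0.4,0],"roll":0,"gripper":0},{"delta_pos":[0.9,-0.4,0],"roll":0,"gripper":0},{"delta_pos":[0.9,-0.4,0],"roll":0,"gripper":0}]'
python3 -m crank '[{"delta_pos":[0.9,-0.45,0],"roll":0,"gripper":0},{"delta_pos":[1.7,-1.05,0],"roll":0,"gripper":0},{"delta_pos":[1.6,-1.25,0],"roll":0,"gripper":0},{"delta_pos":[1.4,-1.4,0],"roll":0,"gripper":0},{"delta_pos":[0,0,0],"roll":0,"gripper":0}]'
python3 arc.py | head -3; python3 - <<'E'
from h import *
im=eyes.camera("top")
for c,st,m in blobs(im,(5,90,70),(20,255,255),60):
    if 230<c[0]<370 and c[1]>205: print(c.round(1),st[4],onz(cam("top"),c,48).round(1))
E
```

```text
time_s: 14.1
eef_pos: [569.3, 147.9, 31.1]
orientation: [-180.0, 0.2, -170.0]
wrist_force: [1.6, 1.4, -0.2]
grip_width: 0.1
gripper_force: 1.0
time_s: 14.6
eef_pos: [517.6, 96.3, 29.7]
orientation: [180.0, -0.2, -170.1]
wrist_force: [0.6, 0.7, 0.0]
grip_width: -0.2
gripper_force: 0.0
grip now [570.18614103 147.80743947]
start [605.50119071 176.81554831]
to start tool cm -10.05 6.4
[352.3 252. ] 190 [495.3 -53.9  48. ]
```

```bash
python3 -m crank '[{"delta_pos":[1.2,-1.55,0],"roll":0,"gripper":0},{"delta_pos":[1.1,-1.7,0],"roll":0,"gripper":0},{"delta_pos":[0.8,-1.5,0],"roll":0,"gripper":0},{"delta_pos":[0.5,-1.25,0],"roll":0,"gripper":0},{"delta_pos":[0.3,-0.8,0],"roll":0,"gripper":0}]'
python3 -m crank '[{"delta_pos":[0,0,0],"roll":0,"gripper":0},{"delta_pos":[0,0,0],"roll":0,"gripper":0},{"delta_pos":[0,1.0,0],"roll":0,"gripper":0},{"delta_pos":[0,1.5,-1],"roll":0,"gripper":0},{"delta_pos":[0,0,-4],"roll":0,"gripper":0}]'
python3 -m crank '[{"delta_pos":[0.5,0,-4],"roll":0,"gripper":0.5},{"delta_pos":[3,0,-1],"roll":0,"gripper":1},{"delta_pos":[3.5,0,0],"roll":0,"gripper":1},{"delta_pos":[3,0,0],"roll":0,"gripper":1},{"delta_pos":[0,0,0],"roll":0,"gripper":1}]'
python3 look.py w_shut
python3 - <<'E'
from h import *
im=cv2.imread("pics/w_shut.png")[:,:,::-1].copy(); C=cam("wrist",np.load("w_shut.npy",allow_pickle=True).item())
for c,st,m in blobs(im,(5,110,70),(20,255,255),300):
    ys,xs=np.nonzero(m); P=np.array([onz(C,(x,y),48)[:2] for x,y in zip(xs,ys)]); r=cv2.minAreaRect(P.astype(np.float32)); e=np.linalg.svd(P-P.mean(0),full_matrices=False)[2][0]
    print(c.round(1),st,"c",np.round(r[0],1),np.round(r[1],1),"yaw",np.degrees(np.arctan(e[1]/e[0])).round(2))
im=eyes.camera("top"); cv2.imwrite("pics/top_shut.png",im[:,:,::-1])
for c,st,m in blobs(im,(5,90,70),(20,255,255),60):
    print(c.round(1),st[4],onz(cam("top"),c,48).round(1))
E
```

```text
time_s: 15.15
eef_pos: [494.5, 23.7, 29.8]
orientation: [180.0, 0.0, -170.0]
wrist_force: [1.4, 1.9, 0.2]
grip_width: -0.2
gripper_force: 0.9
time_s: 15.65
eef_pos: [485.5, 51.2, 77.4]
orientation: [179.8, -0.6, -169.9]
wrist_force: [0.5, -0.5, 0.1]
grip_width: 0.1
gripper_force: 0.0
time_s: 16.15
eef_pos: [385.8, 32.6, 129.9]
orientation: [179.9, -0.2, -169.9]
wrist_force: [0.6, -0.1, 0.1]
grip_width: 72.3
gripper_force: 0.0
[385.8  32.6 129.9] [ 179.93   -0.24 -169.9 ]
[ 25.3 286.8] [   0  255   57   64 2596] c [ 501.1 -202.5] [45.7 65.9] yaw -19.5
[197.4 281.3] [190 271  19  25 305] c [468.1 -61.7] [12.  27.7] yaw -20.18
[263.8 312.3] [ 253  275   23   77 1431] c [491.   -0.9] [80.8 17.6] yaw 2.76
[603.6 345.3] [ 561  313   79   87 4008] c [486.3 315.2] [122.8  68.4] yaw 45.65
[345.5 196.6] 96 [631.4 -37.9  48. ]
[429.7 237.1] 376 [ 532.4 -242.6   48. ]
[188.8 250.4] 752 [497.5 345.2  48. ]
[352.3 252. ] 190 [495.4 -53.8  48. ]
[330.9 254.3] 189 [489.5  -1.8  48. ]
```

The swing grip is now about 52 mm from the fixed one, so both fit between open fingers. I'll straddle them.

```bash
python3 -m crank '[{"delta_pos":[-3,-2.5,0],"roll":0,"gripper":1},{"delta_pos":[-3.5,-2.9,0],"roll":0,"gripper":1},{"delta_pos":[-2.5,-2,0],"roll":0,"gripper":1},{"delta_pos":[-0.44,-0.4,0],"roll":0,"gripper":1},{"delta_pos":[0,0,0],"roll":0,"gripper":1}]'
python3 -m crank '[{"delta_pos":[0,0,1],"roll":0,"gripper":1},{"delta_pos":[0,0,1],"roll":0,"gripper":1},{"delta_pos":[0,0,0],"roll":0,"gripper":1},{"delta_pos":[0,0,0],"roll":0,"gripper":1},{"delta_pos":[0,0,0],"roll":0,"gripper":1}]'
python3 look.py w_str
python3 - <<'E'
from h import *
im=cv2.imread("pics/w_str.png")[:,:,::-1].copy(); s=np.load("w_str.npy",allow_pickle=True).item();C=cam("wrist",s)
for c,st,m in blobs(im,(5,110,70),(20,255,255),300):
    ys,xs=np.nonzero(m); P=np.array([onz(C,(x,y),48)[:2] for x,y in zip(xs,ys)]); r=cv2.minAreaRect(P.astype(np.float32))
    print(c.round(1),st,"c",np.round(r[0],1),np.round(r[1],1))
print(tool([492-s["eef_pos"][0],-28-s["eef_pos"][1],29-s["eef_pos"][2]]))
E
```

```text
time_s: 16.75
eef_pos: [499.5, -29.1, 129.3]
orientation: [180.0, -0.0, -170.0]
wrist_force: [-0.0, 0.3, -0.4]
grip_width: 85.5
gripper_force: 0.0
time_s: 17.25
eef_pos: [497.7, -28.9, 109.9]
orientation: [-180.0, 0.0, -169.9]
wrist_force: [-0.9, 0.3, 0.1]
grip_width: 85.4
gripper_force: 0.0
[497.7 -28.9 109.9] [-1.8000e+02  2.0000e-02 -1.6995e+02]
[ 52.6 195.9] [   7  158   93   78 4777] c [ 515.5 -218.1] [56.  64.8]
[289.6 208. ] [ 277  160   26   99 2316] c [496.2 -52.8] [74.5 17.3]
[362.7 212.7] [ 345  165   37   98 2295] c [490.5  -1. ] [75.2 17.8]
[0.54618797 0.19084959 8.08750166]
```

```bash
python3 -m crank '[{"delta_pos":[0.4,0.05,1],"roll":0,"gripper":1},{"delta_pos":[0,0,2],"roll":0,"gripper":1},{"delta_pos":[0,0,2],"roll":0,"gripper":1},{"delta_pos":[0,0,2],"roll":0,"gripper":1},{"delta_pos":[0,0,1],"roll":0,"gripper":1}]' 30
python3 -m crank '[{"delta_pos":[0,-0.3,0],"roll":0,"gripper":1},{"delta_pos":[0,-0.4,0],"roll":0,"gripper":1},{"delta_pos":[0,-0.4,0],"roll":0,"gripper":1},{"delta_pos":[0,0,0],"roll":0,"gripper":0.9},{"delta_pos":[0,0,0],"roll":0,"gripper":0.8}]'
python3 -m crank '[{"delta_pos":[0,0,0],"roll":0,"gripper":0.7},{"delta_pos":[0,0,0],"roll":0,"gripper":0.65},{"delta_pos":[0,0,0],"roll":0,"gripper":0.6},{"delta_pos":[0,0,0],"roll":0,"gripper":0.55},{"delta_pos":[0,0,0],"roll":0,"gripper":0.45}]'
```

```text
time_s: 17.8
eef_pos: [492.2, -29.1, 27.9]
orientation: [179.9, -0.2, -170.0]
wrist_force: [-0.4, -0.0, -1.6]
grip_width: 85.2
gripper_force: 0.0
time_s: 18.3
eef_pos: [496.5, -40.4, 30.5]
orientation: [-180.0, 0.1, -170.0]
wrist_force: [0.2, 0.9, 0.6]
grip_width: 68.5
gripper_force: 0.6
time_s: 18.8
eef_pos: [495.5, -37.9, 30.4]
orientation: [179.8, 0.0, -170.1]
wrist_force: [-1.1, 8.6, 9.1]
grip_width: 46.8
gripper_force: 29.6
```

The jaw is shut, with 46.8 mm measured across the handles. I'll release, rise, and measure both grips again to check it stays.

```bash
python3 -m crank '[{"delta_pos":[0,0,0],"roll":0,"gripper":0.7},{"delta_pos":[0,0,0],"roll":0,"gripper":0.85},{"delta_pos":[0,0,-1],"roll":0,"gripper":0.85},{"delta_pos":[0,0,-3],"roll":0,"gripper":0.85},{"delta_pos":[0,0,-4],"roll":0,"gripper":0.85}]'
python3 -m crank '[{"delta_pos":[-1,0.3,-4],"roll":0,"gripper":0.85},{"delta_pos":[-2,0.5,-4],"roll":0,"gripper":0.85},{"delta_pos":[-2,0.5,-3],"roll":0,"gripper":0.85},{"delta_pos":[0,0,0],"roll":0,"gripper":0.85},{"delta_pos":[0,0,0],"roll":0,"gripper":0.85}]'
python3 look.py w_hole
python3 - <<'E'
from h import *
im=cv2.imread("pics/w_hole.png")[:,:,::-1].copy(); s=np.load("w_hole.npy",allow_pickle=True).item();C=cam("wrist",s)
for c,st,m in blobs(im,(5,110,70),(20,255,255),300):
    ys,xs=np.nonzero(m); P=np.array([onz(C,(x,y),48)[:2] for x,y in zip(xs,ys)]); r=cv2.minAreaRect(P.astype(np.float32))
    print(c.round(1),st,"c",np.round(r[0],1),np.round(r[1],1))
p=proj(C,[561.7,-26.8,68]);print("hole pred",p)
x,y=int(p[0]),int(p[1]); g=cv2.cvtColor(im,cv2.COLOR_RGB2GRAY)[y-13:y+14,x-13:x+14]; 
for r in g[::1]: print(' '.join('%3d'%k for k in r))
i2=eyes.camera("top"); cv2.imwrite("pics/top_c.png",i2[:,:,::-1]); 
for c,st,m in blobs(i2,(5,90,70),(20,255,255),60): print(c.round(1),st[4],onz(cam("top"),c,48).round(1))
E
```

```text
time_s: 19.3
eef_pos: [494.3, -40.4, 109.5]
orientation: [179.9, -0.2, -170.0]
wrist_force: [1.0, 0.6, 0.6]
grip_width: 72.6
gripper_force: 0.0
time_s: 19.8
eef_pos: [542.8, -18.9, 220.4]
orientation: [-179.9, 0.1, -169.9]
wrist_force: [-0.9, 0.7, -0.5]
grip_width: 72.7
gripper_force: 0.0
[542.8 -18.9 220.4] [-1.7994e+02  5.0000e-02 -1.6994e+02]
[297.4 129.4] [ 289   94   18   73 1174] c [495.3 -52.8] [71.6 17. ]
[327.  129.7] [ 319   94   18   74 1201] c [490.6 -22.9] [72.7 16.8]
[122.6 129.4] [  91  101   65   59 2399] c [ 525.9 -227.5] [57.6 64.5]
[620.2 192.7] [ 593  162   47   67 2153] c [505.  298.9] [87.1 48.3]
[290.6 256.2] [282 229  29  51 428] c [632.3 -38.2] [27.  65.7]
hole pred [311.41116907 202.63968095]
179 192 183 184 183 181 183 186 187 187 183 184 188 184 181 184 184 190 186 185 183 184 187 182 183 181 181
184 198 191 189 189 192 194 193 197 193 192 193 192 191 192 189 194 193 191 193 192 193 193 191 191 192 192
188 194 192 191 192 192 191 194 195 194 194 197 193 190 190 191 190 192 194 190 192 190 190 191 192 193 194
189 194 192 191 195 188 195 194 195 191 193 198 
[... 1998 characters left out ...]
5 195
196 192 192 192 193 191 192 193 193 196 198 210 216 216 214 213 207 205 203 196 193 192 195 193 189 198 196
191 189 191 194 192 192 194 197 195 191 202 205 207 214 210 207 205 203 198 195 191 192 193 190 196 194 195
191 189 190 194 191 190 198 189 194 191 194 196 198 196 195 195 192 196 193 194 195 189 189 192 190 191 198
188 189 191 192 193 193 194 191 199 194 194 197 193 196 191 190 195 195 197 190 191 194 196 195 193 193 194
185 189 191 188 191 191 192 195 193 199 198 197 197 192 192 191 196 199 195 192 190 195 194 191 193 193 194
[429.7 237. ] 376 [ 532.4 -242.6   48. ]
[188.8 250.5] 754 [497.4 345.3  48. ]
[340.7 257.5] 145 [481.9 -25.6  48. ]
[353.2 257.4] 120 [482.4 -55.9  48. ]
```

The grips are 30 mm apart, so the jaw stayed shut. The hole centre in the wrist image is (312.0,202.6), about (561.7,-26.3). Next I'll go to the pin.

```bash
python3 -m crank '[{"delta_pos":[-0.2,3.5,0],"roll":0,"gripper":0.85},{"delta_pos":[-0.2,4.9,0],"roll":0,"gripper":0.85},{"delta_pos":[-0.2,4.9,0],"roll":0,"gripper":0.85},{"delta_pos":[-0.2,4.9,0],"roll":0,"gripper":0.85},{"delta_pos":[-0.2,4.9,0],"roll":0,"gripper":0.85}]'
python3 -m crank '[{"delta_pos":[-0.2,4.9,0],"roll":0,"gripper":0.85},{"delta_pos":[-0.2,4.9,0],"roll":0,"gripper":0.85},{"delta_pos":[-0.2,3.2,1],"roll":0,"gripper":0.85},{"delta_pos":[-0.1,0.5,1],"roll":0,"gripper":0.85},{"delta_pos":[0,0,0],"roll":0,"gripper":0.85}]'
python3 -m crank '[{"delta_pos":[0,0,0],"roll":0,"gripper":0.85},{"delta_pos":[0,0,0],"roll":0,"gripper":0.85},{"delta_pos":[0,0,0],"roll":0,"gripper":0.85},{"delta_pos":[0,0,0],"roll":0,"gripper":0.85},{"delta_pos":[0,0,0],"roll":0,"gripper":0.85}]'
python3 look.py w_p2
python3 - <<'E'
from h import *
im=cv2.imread("pics/w_p2.png")[:,:,::-1].copy(); s=np.load("w_p2.npy",allow_pickle=True).item();C=cam("wrist",s)
p=proj(C,[496.5,345.5,91]);print("pin pred",p, "base",proj(C,[496.5,345.5,59]))
x,y=p.astype(int); g=cv2.cvtColor(im,cv2.COLOR_RGB2GRAY)[y-30:y+21,x-22:x+23]
for r in g[::2,::2]: print(' '.join('%3d'%k for k in r))
print(x-22,y-30)
E
```

```text
time_s: 20.4
eef_pos: [510.4, 211.3, 218.1]
orientation: [-180.0, -0.2, -170.0]
wrist_force: [0.6, 0.1, 0.2]
grip_width: 72.7
gripper_force: 0.0
time_s: 20.9
eef_pos: [493.6, 344.0, 196.5]
orientation: [-179.8, -0.4, -169.9]
wrist_force: [0.6, -0.3, 0.1]
grip_width: 72.5
gripper_force: 0.0
time_s: 21.4
eef_pos: [496.0, 344.2, 200.2]
orientation: [180.0, 0.0, -170.0]
wrist_force: [0.0, -0.5, 0.2]
grip_width: 72.7
gripper_force: 0.0
[496.  344.2 200.2] [ 1.7999e+02  4.0000e-02 -1.7001e+02]
pin pred [323.36196193 200.10529469] base [323.23030454 190.18164236]
213 218 216 210 203 205 204 203 206 202 202 205 207 206 207 207 204 207 206 207 207 208 209
209 207 210 209 204 203 202 205 200 203 202 200 204 204 205 207 204 200 199 196 193 194 198
204 206 204 204 203 205 205 203 203 200 203 202 204 205 205 205 207 204 196 193 192 190 195
206 207 205 206 207 208 207 206 204 206 207 209 208 206 208 208 209 209 205 205 205 202 203
215 214 216 211 214 212 214 214 214 214 213 213 215 215 214 217 215 216 215 212 215 215 214
216 214 215 216 216 213 214 218 219 218 215 216 215 211 214 206 212 219 214 2
[... 1162 characters left out ...]
 141 103  98  95  96  98  93 134 204 211 205 206
204 202 196 202 201 206 202 200 203 203 187 139 142 131 115 110 112 128 170 215 210 216 212
211 213 213 211 214 213 213 214 213 212 202 150 144 147 148 155 154 151 173 215 214 210 213
211 210 208 208 209 208 211 208 208 212 198 144 146 146 144 148 146 146 191 210 208 208 212
208 208 208 207 208 209 210 206 208 207 163 145 151 145 146 144 144 149 203 204 206 205 202
212 208 209 207 206 208 207 208 207 210 158 143 148 144 148 146 145 146 201 202 199 202 201
202 202 205 203 202 203 200 201 203 197 149 140 140 142 137 141 136 152 203 196 193 199 195
147 148 164 165 165 162 163 161 162 151 114 119 114 116 122 118 117 128 163 160 164 156 156
301 170
```

```bash
python3 -c "
from h import *
C=cam('wrist',np.load('w_p2.npy',allow_pickle=True).item());print('pin',onz(C,(331,199.5),91))
C=cam('wrist',np.load('w_hole.npy',allow_pickle=True).item());print('hole',onz(C,(312,202.6),68))"
python3 -m crank '[{"delta_pos":[0,0.65,2],"roll":0,"gripper":0.85},{"delta_pos":[0,0,4],"roll":0,"gripper":0.85},{"delta_pos":[0,0,4],"roll":0,"gripper":0.85},{"delta_pos":[0,0,2.5],"roll":0,"gripper":0.6},{"delta_pos":[0,0,1.1],"roll":0,"gripper":0.4}]' 60
python3 -m crank '[{"delta_pos":[0,0,0],"roll":0,"gripper":0.35},{"delta_pos":[0,0,0],"roll":0,"gripper":0.25},{"delta_pos":[0,0,0],"roll":0,"gripper":0.2},{"delta_pos":[0,0,0],"roll":0,"gripper":0.1},{"delta_pos":[0,0,0],"roll":0,"gripper":0}]'
python3 -m crank '[{"delta_pos":[0,0,0],"roll":0,"gripper":0},{"delta_pos":[0,0,0],"roll":0,"gripper":0},{"delta_pos":[0,0,0],"roll":0,"gripper":0},{"delta_pos":[0,0,0],"roll":0,"gripper":0},{"delta_pos":[0,0,0],"roll":0,"gripper":0}]'
```

```text
pin [494.80228563 351.964121    91.        ]
hole [561.55378148 -26.21339013  68.        ]
time_s: 21.95
eef_pos: [492.8, 350.1, 61.0]
orientation: [-179.9, -0.3, -170.0]
wrist_force: [-0.3, -0.3, -0.1]
grip_width: 44.6
gripper_force: 0.0
time_s: 22.45
eef_pos: [495.8, 351.9, 65.7]
orientation: [179.9, 0.2, -170.0]
wrist_force: [0.4, 0.7, 5.5]
grip_width: 13.9
gripper_force: 58.5
time_s: 22.95
eef_pos: [495.8, 351.9, 65.7]
orientation: [179.9, 0.2, -170.0]
wrist_force: [-0.4, 0.7, 6.6]
grip_width: 14.0
gripper_force: 58.5
```

The pin is gripped. I'll lift it straight out and carry it along tool −y to above the hole.

```bash
python3 -m crank '[{"delta_pos":[0,0,-0.5],"roll":0,"gripper":0},{"delta_pos":[0,0,-1.5],"roll":0,"gripper":0},{"delta_pos":[0,0,-3],"roll":0,"gripper":0},{"delta_pos":[0,0,-3],"roll":0,"gripper":0},{"delta_pos":[0,0,-2],"roll":0,"gripper":0}]'
python3 -m crank '[{"delta_pos":[0,-1.41,0],"roll":0,"gripper":0},{"delta_pos":[0,-3,0],"roll":0,"gripper":0},{"delta_pos":[0,-4,0],"roll":0,"gripper":0},{"delta_pos":[0,-4,0],"roll":0,"gripper":0},{"delta_pos":[0,-4,0],"roll":0,"gripper":0}]'
python3 -m crank '[{"delta_pos":[0,-4,0],"roll":0,"gripper":0},{"delta_pos":[0,-4,0],"roll":0,"gripper":0},{"delta_pos":[0,-4,0],"roll":0,"gripper":0},{"delta_pos":[0,-4,0],"roll":0,"gripper":0},{"delta_pos":[0,-3,0],"roll":0,"gripper":0}]'
python3 -m crank '[{"delta_pos":[0,-2,0],"roll":0,"gripper":0},{"delta_pos":[0,-1,0],"roll":0,"gripper":0},{"delta_pos":[0,0,0],"roll":0,"gripper":0},{"delta_pos":[0,0,0],"roll":0,"gripper":0},{"delta_pos":[0,0,0],"roll":0,"gripper":0}]'
python3 look.py w_ins; python3 - <<'E'
from h import *
s=state(); p=s["eef_pos"];C=cam("wrist",np.load("w_ins.npy",allow_pickle=True).item());print("tip",proj(C,p+[-1,0,-59]),"hole",proj(C,[561.6,-26.2,68]))
im=cv2.imread("pics/w_ins.png"); q=proj(C,p-[0,0,59]).astype(int); cv2.imwrite("pics/c_ins.png",cv2.resize(im[q[1]-70:q[1]+70,q[0]-70:q[0]+70],None,fx=4.2,fy=4.2,interpolation=cv2.INTER_CUBIC)); print(q-70)
print(tool([562.5-p[0],-26.3-p[1],0]))
E
```

```text
time_s: 23.45
eef_pos: [494.9, 351.3, 166.0]
orientation: [180.0, 0.1, -170.0]
wrist_force: [0.7, 1.0, 0.0]
grip_width: 13.9
gripper_force: 58.9
time_s: 23.95
eef_pos: [521.8, 186.9, 162.1]
orientation: [-180.0, -0.2, -169.9]
wrist_force: [0.9, 0.6, -0.4]
grip_width: 13.7
gripper_force: 58.9
time_s: 24.45
eef_pos: [554.8, -0.9, 162.1]
orientation: [-180.0, -0.2, -170.0]
wrist_force: [0.0, 0.3, -0.3]
grip_width: 13.6
gripper_force: 58.9
time_s: 24.95
eef_pos: [560.9, -26.0, 163.4]
orientation: [180.0, -0.0, -169.9]
wrist_force: [-0.3, -0.3, -0.5]
grip_width: 14.3
gripper_force: 58.9
[560.9 -26.  163.4] [ 1.7995e+02 -4.0000e-02 -1.6990e+02]
tip [322.13714655 219.3932601 ] hole [321.55756121 205.13320234]
[251 150]
[-1.35953598e-01 -5.36129938e-02 -7.32303522e-05]
```

View pics/c_ins.png

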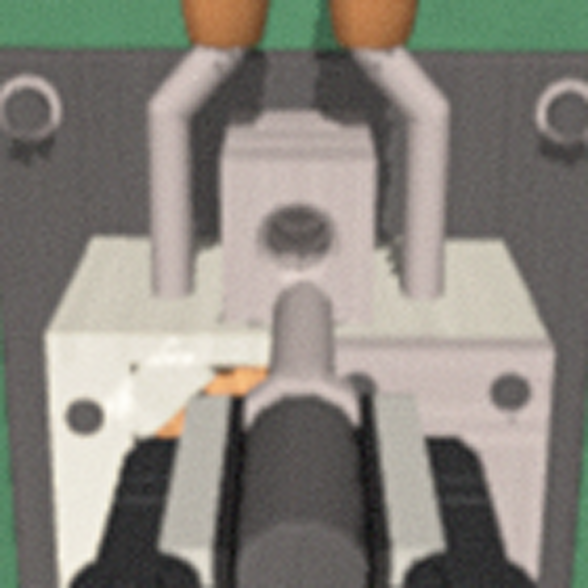

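The last view shows the pin tip at about (322.7,219.8) and the hole at (321.7,206). That means shifting about 1.6 mm forward and 0.6 mm right, then descending with force checks.

```bash
python3 -m crank '[{"delta_pos":[-0.15,-0.06,1],"roll":0,"gripper":0},{"delta_pos":[0,0,1.2],"roll":0,"gripper":0},{"delta_pos":[0,0,0.8],"roll":0,"gripper":0},{"delta_pos":[0,0,0.2],"roll":0,"gripper":0},{"delta_pos":[0,0,0],"roll":0,"gripper":0}]'
python3 -m crank '[{"delta_pos":[0,0,0.2],"roll":0,"gripper":0},{"delta_pos":[0,0,0.2],"roll":0,"gripper":0},{"delta_pos":[0,0,0.2],"roll":0,"gripper":0},{"delta_pos":[0,0,0.2],"roll":0,"gripper":0},{"delta_pos":[0,0,0.2],"roll":0,"gripper":0}]'
```

```text
time_s: 25.5
eef_pos: [562.6, -27.3, 130.8]
orientation: [180.0, -0.1, -170.0]
wrist_force: [0.2, 0.6, -1.1]
grip_width: 14.0
gripper_force: 58.9
time_s: 26.0
eef_pos: [563.1, -27.5, 121.7]
orientation: [-180.0, 0.0, -170.0]
wrist_force: [0.1, 0.3, -0.4]
grip_width: 13.9
gripper_force: 58.9
```

```bash
python3 -m crank '[{"delta_pos":[0,0,0.3],"roll":0,"gripper":0},{"delta_pos":[0,0,0.3],"roll":0,"gripper":0},{"delta_pos":[0,0,0.3],"roll":0,"gripper":0},{"delta_pos":[0,0,0.2],"roll":0,"gripper":0},{"delta_pos":[0,0,0],"roll":0,"gripper":0}]'
python3 -m crank '[{"delta_pos":[0,0,0.2],"roll":0,"gripper":0},{"delta_pos":[0,0,0.2],"roll":0,"gripper":0},{"delta_pos":[0,0,0.2],"roll":0,"gripper":0},{"delta_pos":[0,0,0.2],"roll":0,"gripper":0},{"delta_pos":[0,0,0],"roll":0,"gripper":0}]'
```

```text
time_s: 26.5
eef_pos: [562.8, -27.4, 110.3]
orientation: [180.0, -0.0, -170.0]
wrist_force: [-0.1, -0.0, -0.4]
grip_width: 13.7
gripper_force: 58.9
time_s: 27.0
eef_pos: [562.8, -27.4, 102.3]
orientation: [180.0, -0.0, -170.0]
wrist_force: [0.7, -0.1, -0.9]
grip_width: 13.6
gripper_force: 58.9
```

Free so far, and past the middle lug. Continuing.

```bash
python3 -m crank '[{"delta_pos":[0,0,0.3],"roll":0,"gripper":0},{"delta_pos":[0,0,0.3],"roll":0,"gripper":0},{"delta_pos":[0,0,0.3],"roll":0,"gripper":0},{"delta_pos":[0,0,0.2],"roll":0,"gripper":0},{"delta_pos":[0,0,0],"roll":0,"gripper":0}]'
python3 -m crank '[{"delta_pos":[0,0,0.3],"roll":0,"gripper":0},{"delta_pos":[0,0,0.2],"roll":0,"gripper":0},{"delta_pos":[0,0,0.2],"roll":0,"gripper":0},{"delta_pos":[0,0,0.1],"roll":0,"gripper":0},{"delta_pos":[0,0,0],"roll":0,"gripper":0}]'
```

```text
time_s: 27.5
eef_pos: [562.8, -27.4, 91.2]
orientation: [180.0, -0.0, -170.0]
wrist_force: [0.4, -0.2, -1.1]
grip_width: 14.4
gripper_force: 58.9
time_s: 28.0
eef_pos: [562.9, -27.4, 83.5]
orientation: [180.0, -0.0, -170.0]
wrist_force: [0.6, -0.6, -0.4]
grip_width: 13.9
gripper_force: 58.9
```

```bash
python3 -m crank '[{"delta_pos":[0,0,0.1],"roll":0,"gripper":0},{"delta_pos":[0,0,0.1],"roll":0,"gripper":0},{"delta_pos":[0,0,0.1],"roll":0,"gripper":0},{"delta_pos":[0,0,0.1],"roll":0,"gripper":0},{"delta_pos":[0,0,0],"roll":0,"gripper":0}]'
python3 -m crank '[{"delta_pos":[0,0,0.1],"roll":0,"gripper":0},{"delta_pos":[0,0,0.1],"roll":0,"gripper":0},{"delta_pos":[0,0,0],"roll":0,"gripper":0},{"delta_pos":[0,0,0],"roll":0,"gripper":0},{"delta_pos":[0,0,0],"roll":0,"gripper":0}]'
```

```text
time_s: 28.5
eef_pos: [562.9, -27.4, 79.5]
orientation: [180.0, -0.0, -170.0]
wrist_force: [0.3, 0.2, -0.9]
grip_width: 13.9
gripper_force: 58.9
time_s: 29.0
eef_pos: [563.2, -27.4, 78.7]
orientation: [-180.0, 0.0, -170.0]
wrist_force: [-1.7, -0.0, 5.6]
grip_width: 14.4
gripper_force: 59.9
```

Contact comes at exactly the expected collar height. I'll press a little, release, then rise and go to the handles.

```bash
python3 -m crank '[{"delta_pos":[0,0,0.1],"roll":0,"gripper":0},{"delta_pos":[0,0,0],"roll":0,"gripper":0},{"delta_pos":[0,0,-0.15],"roll":0,"gripper":0.25},{"delta_pos":[0,0,0],"roll":0,"gripper":0.35},{"delta_pos":[0,0,0],"roll":0,"gripper":0.4}]'
python3 -m crank '[{"delta_pos":[0,0,-1],"roll":0,"gripper":0.4},{"delta_pos":[0,0,-3],"roll":0,"gripper":0.4},{"delta_pos":[0,0,-4],"roll":0,"gripper":0.4},{"delta_pos":[2,0,-2],"roll":0,"gripper":0.85},{"delta_pos":[2,0,0],"roll":0,"gripper":0.85}]'
python3 -m crank '[{"delta_pos":[2.5,0,0],"roll":0,"gripper":0.85},{"delta_pos":[1,0,0],"roll":0,"gripper":0.85},{"delta_pos":[0,0,0],"roll":0,"gripper":0.85},{"delta_pos":[0,0,0],"roll":0,"gripper":0.85},{"delta_pos":[0,0,0],"roll":0,"gripper":0.85}]'
python3 look.py w_fin; python3 - <<'E'
from h import *
s=np.load("w_fin.npy",allow_pickle=True).item(); im=cv2.imread("pics/w_fin.png")[:,:,::-1].copy();C=cam("wrist",s)
for c,st,m in blobs(im,(5,110,70),(20,255,255),400):
    ys,xs=np.nonzero(m); P=np.array([onz(C,(x,y),48)[:2] for x,y in zip(xs,ys)]); r=cv2.minAreaRect(P.astype(np.float32)); print(c.round(1),np.round(r[0],1),np.round(r[1],1))
p=s["eef_pos"]; print(tool(np.array([493,-38.5,30])-p))
# pin top: dark disc centre, expected at z=104 if collar is down
q=proj(C,[561.7,-26.8,104]); print("pin top pred",q)
g=cv2.cvtColor(im,cv2.COLOR_RGB2GRAY); x,y=q.astype(int)
for r in g[y-24:y+25:3,x-24:x+25:3]: print(' '.join('%3d'%k for k in r))
E
```

```text
time_s: 29.5
eef_pos: [563.0, -27.4, 78.1]
orientation: [180.0, 0.0, -170.0]
wrist_force: [-0.2, 0.3, -0.0]
grip_width: 34.0
gripper_force: 0.0
time_s: 30.0
eef_pos: [526.1, -35.0, 182.2]
orientation: [-179.8, 0.4, -169.9]
wrist_force: [0.3, 0.6, 0.6]
grip_width: 62.1
gripper_force: 0.0
time_s: 30.5
eef_pos: [490.5, -40.6, 178.2]
orientation: [-180.0, 0.1, -170.0]
wrist_force: [0.1, 0.3, -0.7]
grip_width: 72.5
gripper_force: 0.0
[490.5 -40.6 178.2] [-1.8000e+02  6.0000e-02 -1.6996e+02]
[119.2 186. ] [ 518.  -226.8] [57.5 64.6]
[308.3 193.7] [496.1 -52.9] [73.7 16.8]
[340.3 194. ] [490.8 -23.1] [73.7 17.1]
[632.7 251.1] [496.5 272.4] [69.1 18.4]
[300.4 328.4] [641.7 -36.7] [65.  24.2]
[-0.27707962  0.15756823 14.82435855]
pin top pred [323.38710392 294.63239529]
170 167 198 195 188 162 182  96  95 132 183 173 191 186 199 122 148
171 165 206 177 189 183  70  74  86  83  89 181 185 187 197 162 154
172 170 203 178 191 148  67  78  85  83  71 178 187 188 196 182 153
170 181 202 189 191 120  69  87  83  82  68 179 190 185 199 200 160
194 193 204 177 189 118  70  84  79  80  69 185 192 189 191 198 193
190 195 199 192 190 103  75  81  85  77  62 182 188 190 199 195 193
193 197 204 172 187 105  75  89  91  84  66 161 189 186 195 195 199
196 197 202 195 200 105 100 103  97  94  88 160 201 192 197 197 196
238 225 228 223 227 121 102 101  96  99  92 124 161 167 167 164 162
234 226 230 226 229 112  99  97  95  98  90 153 184 178 180 181 175
224 227 213 139 186 125 100  93  94  90  92 191 190 183 191 187 191
226 223 170 192 184 178 166 123 114 107 128 172  93  91 180 184 184
222 155 170 184 168 184 175 188 180 125 149 161  95  86 173 189 187
176 158 171 194 194 183 176 187 190 128 164 191 154 165 188 187 189
178 141 154 186 182 189 187 203 191 125 180 185 181 198 220 207 183
113 143 157 167 176 197 194 199 191 132 187 166 191 225 226 225 219
 91 139 155 168 171 175 200 218 213 187 185 185 177 184 188 193 187
```

The pin top is where it should be and the grips are 30 mm apart. I'll descend and squeeze.

```bash
python3 -m crank '[{"delta_pos":[-0.25,0.15,3],"roll":0,"gripper":0.85},{"delta_pos":[0,0,4],"roll":0,"gripper":0.85},{"delta_pos":[0,0,4],"roll":0,"gripper":0.85},{"delta_pos":[0,0,2.5],"roll":0,"gripper":0.85},{"delta_pos":[0,0,1.3],"roll":0,"gripper":0.85}]' 40
python3 -m crank '[{"delta_pos":[0,0,0],"roll":0,"gripper":0.75},{"delta_pos":[0,0,0],"roll":0,"gripper":0.65},{"delta_pos":[0,0,0],"roll":0,"gripper":0.6},{"delta_pos":[0,0,0],"roll":0,"gripper":0.55},{"delta_pos":[0,0,0],"roll":0,"gripper":0.4}]'
python3 -m crank '[{"delta_pos":[0,0,0],"roll":0,"gripper":0.3},{"delta_pos":[0,0,0],"roll":0,"gripper":0.2},{"delta_pos":[0,0,0],"roll":0,"gripper":0},{"delta_pos":[0,0,0],"roll":0,"gripper":0},{"delta_pos":[0,0,0],"roll":0,"gripper":0}]' 80
```

```text
time_s: 31.05
eef_pos: [490.4, -38.1, 27.4]
orientation: [179.9, -0.2, -170.0]
wrist_force: [0.1, 0.6, -0.8]
grip_width: 72.4
gripper_force: 0.0
time_s: 31.55
eef_pos: [492.5, -38.4, 31.5]
orientation: [-180.0, 0.2, -170.0]
wrist_force: [0.3, 0.9, 6.3]
grip_width: 46.4
gripper_force: 40.6
time_s: 32.05
eef_pos: [492.6, -38.5, 31.8]
orientation: [-180.0, 0.2, -170.0]
wrist_force: [-0.1, 1.6, 8.2]
grip_width: 45.3
gripper_force: 80.6
```

```bash
python3 -m crank '[{"delta_pos":[0,0,0],"roll":0,"gripper":0},{"delta_pos":[0,0,0],"roll":0,"gripper":0},{"delta_pos":[0,0,0],"roll":0,"gripper":0},{"delta_pos":[0,0,0],"roll":0,"gripper":0},{"delta_pos":[0,0,0],"roll":0,"gripper":0}]'
python3 -c "
from cell import close_job
print(close_job())"
```

```text
time_s: 32.55
eef_pos: [492.5, -38.5, 31.8]
orientation: [-180.0, 0.2, -170.0]
wrist_force: [-0.9, 1.5, 9.7]
grip_width: 45.4
gripper_force: 80.6
the job is handed in; nothing more can be done
None
```

I handed the job in at about 33 s: stopper seated, jaw shut, pin down with its collar on the lug, and both handles still held at 80 N; the verdict was not shown, and I did not look at the stopper again after releasing it.

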